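# Open the bakery's deposit safe with its key

## Task

Take the double-bit safe key (the one with the flat square bow) out of its wooden block, push it fully home into the keyhole on top of the grey deposit safe, and turn it clockwise about a quarter turn until the bolt lets go and the drawer springs open. Leave the key standing in the lock and let go of it; leave the other key and everything else on the counter where it is.

Things in the scene. Friction and masses are not known exactly. Their poses are not given: they have to be found in the camera images.
- safe_key: Steel safe key, 113 mm long, 80 to 160 g, upright, bit down. Origin: on its axis at the underside of its round collar (36 mm across, 5 mm thick), which rests on the block's top (50 mm high) at the start and on the lock plate when fully home. z up the shank, x along the width of bit and bow, y across their thickness. Shank 10 mm thick above the collar, 8 mm below. The same after a half turn about z.
- key_bow (a point): Centre of the safe key's flat solid bow, on the axis 50 mm above the collar's underside. The bow is 44 mm wide (x), 9 mm thick (y) and 44 mm high (28 to 72 mm above the collar's underside): grip it across the 9 mm.
- key_tip (a point): Lower end of the safe key, on the axis 41 mm below the collar's underside. The flat bit is 28 mm (x) by 8 mm (y) from 18 to 36 mm below the collar's underside, then a narrower nose 21 by 5 mm down to this point.
- shutter_key: Another steel key, not for this job: the same collar, but a T handle (round bar 70 mm long, 14 mm thick, its axis 52 mm above the collar's underside) and a square 9 mm shank. Stands in the other block. Origin: on its axis, at the underside of its collar.
- block_a: Fixed oak block 70 x 70 x 50 mm high with an upright slot 36 mm (its x) by 12 mm (its y) through it, in which the safe key stands. Origin: centre of its underside.
- block_b: The like block, in which the shutter key stands. Origin: centre of its underside. The two blocks stand 120 mm or more apart, which of them is nearer the robot varies.
- safe: Fixed grey steel deposit safe, 240 mm (its x) by 220 mm (its y) by 140 mm high. Origin: centre of its underside. Its front, with the drawer, faces its -x, towards the robot.
- keyhole (a point): Mouth of the keyhole on the safe's top, centre of a bright 60 x 60 mm steel lock plate, 144 mm above the counter. z up; x along the slot: the key's x must lie along it, either way round. Slot 32 mm (x) by 11 mm (y), plate 14 mm thick, the turning barrel with a like slot below. The key turns only within 4 mm of fully home, when its collar's underside rests at this point.
- lock (a joint): Angle of the lock's barrel: 0 with its slot in line with the keyhole, growing as the key is turned clockwise seen from above, end stop 1.5 rad. Needs about 0.1 N m, stays where it is left, and the bolt lets the drawer go at about 1.0 rad; the key has up to about 0.15 rad of play in the barrel.
- drawer (a joint): How far the drawer stands out of the safe: 0 shut (it rests within 2 mm), 0.055 m fully sprung out towards the safe's -x, within a second after the bolt lets go. It is held by the hidden bolt until then.
- drawer_front (a point): Top edge of the drawer's front, at its middle, 92 mm above the counter; moves with the drawer.
- bell: A steel counter bell, 76 mm across, 54 mm high. Bystander. Origin: centre of its underside.
- cup: A paper-white cup, 72 mm across, 75 mm high. Bystander. Origin: centre of its underside.
- syrup2: A tall green bottle, 70 mm across, 220 mm high. Bystander. Origin: centre of its underside.
- sugar_jar: A glass jar, 90 mm across, 130 mm high. Bystander. Origin: centre of its underside.
- saucer: A white saucer, 120 mm across, 20 mm high. Bystander. Origin: centre of its underside.
Not all that is in view belongs to the job. What is shaped like the safe_key but turquoise is not meant.

How it is judged:
On the way, in this order (a step that is already met when the one before it is completed fails the run):
1. the safe key is fully home in the keyhole, not yet turned, the drawer still shut (horizontal distance between safe_key and keyhole below 0.006 m and z of safe_key in the frame of keyhole between -0.004 and 0.005 m and angle between safe_key's own z axis and vertical below 0.15 rad and value of joint lock below 0.5 rad and value of joint drawer below 0.006 m), for 0.1 s.
2. the key, still home, has turned the lock past the point where the bolt lets go (horizontal distance between safe_key and keyhole below 0.006 m and z of safe_key in the frame of keyhole between -0.004 and 0.005 m and angle between safe_key's own z axis and vertical below 0.15 rad and value of joint lock above 0.9 rad), for 0.1 s.
At the end, for the whole second after the job is handed in: The drawer stands at least 45 mm out; the safe key stands at rest in the turned lock (lock above 0.8 rad), its collar within 5 mm of the lock plate, within 6 mm of the keyhole's centre and upright within 0.15 rad (horizontal distance between safe_key and keyhole below 0.006 m and z of safe_key in the frame of keyhole between -0.004 and 0.005 m and angle between safe_key's own z axis and vertical below 0.15 rad and value of joint lock above 0.8 rad and value of joint drawer above 0.045 m and linear speed of safe_key below 0.03 m/s); the robot touches nothing.
It fails at once if a bystander is pushed more than 30 mm or knocked over (distance of any of bell, cup, syrup2, sugar_jar, saucer from where it was at the start of the episode above 0.03 m or angle between any of bell, cup, syrup2, sugar_jar, saucer's own z axis and vertical above 0.5 rad).
It fails at once if the other key is moved more than 25 mm or taken out of its block (distance of shutter_key from where it was at the start of the episode above 0.025 m).
It also fails if it takes over 45 s, if anything falls off the work surface, if the arm or the gripper's body presses on something with over 40 N, if the wrist force passes 120 N, or if a joint passes its speed limit or range.

## Robot

A 6-joint arm with a two-finger parallel gripper is mounted at the origin on the work surface. World frame = base frame: x ahead of the robot, y to its left, z up, the work surface at z = 0. Lengths are in m, angles in rad, forces in N, time in s.
With the tool pointing down it reaches from about 0.25 to 0.725 m from the base axis. Payload 4 kg.
Tool frame: the origin (TCP) lies on the front face of the gripper's body, between the roots of the fingers; the fingertips stand 73 mm ahead of it and the grasp point (between the pads) lies 54 mm ahead of it; z points along the fingers, y is the line along which they close (so a half turn about z gives the same grasp; the last joint's range is limited). The gripper opens to 85 mm and grips with 20 to 120 N. Pads are 22 mm wide; open, the fingers measure 114 mm over their backs; the gripper's body (76 mm by 85 mm) begins 54 mm behind the grasp point. The pads swing forward as they close: fully open they stand 13 mm farther back than shut.
Start: joints at [-1.329, 0.241, 0.005, 1.335, 0, 1.571], TCP at [0.12, -0.485, 0.304] pointing down, gripper open.
Joint ranges: [-2.72, 2.72], [-1.05, 1.87], [-1.09, 1.28], [-1.99, 2.15], [-1.42, 1.44], [-3.14, 3.14]. Speed limits (rad/s): [2.79, 2.79, 3.14, 3.14, 3.14, 3.14].

## Interface

Orientations are given as a unit quaternion [x, y, z, w].
In Python, from workcell import bot gives the robot as it stands. The module is installed in compiled form; this text tells all that it offers.
- The arm moves only by the tool step_arm, never from a script. Its argument "rows" is a list of rows, each a list of 2 entries, a list of its own where there are three numbers: the shift along the tool's x, y, z in mm, then the turn about the tool's z in degrees. A call has 1 to 12 rows; each row is the pose to reach, as a shift and turn from the pose commanded when the call began, along the tool's axes at that moment; what a row does not reach only later rows make up. A row lasts 1/8 s, in which the tool goes at most 62.5 mm and 10.7 degrees, less where a joint would pass 70% of its speed; a pose out of reach is approached as far as the arm can. A call with a gripper value outside its range is refused whole. "claw" is the gripper's target within -1 to 1 (shut at 1, half-way at 0, fully open at -1), set as the call begins (left out, the last holds). The fingers move at their own pace and stop on an object; the grip force is fixed at half the most. Time passes only in rows, so rows that repeat a pose let the fingers close. It gives the time, the measured TCP pose, the force, the opening and the grip force at its end, in the units of the state.
- bot.get_obs(): the state, without advancing time (a new reading comes with each control period).
- bot.camera(name): name is "side" or "top" or "wrist"; returns (picture, depth): 400x640x3 uint8, red, green, blue; 400x640 float32, m along the optical axis (not along the pixel's ray), 0 where there is no reading.
- bot.camera_params(name): a dict with "fx", "fy", "cx", "cy" (pixels), "D" ([k1, k2, p1, p2, k3] as OpenCV has them; the pictures are not rectified), "pose" (4x4, takes a point from camera to world coordinates). Camera axes: x right, y up, looking along -z (the intrinsics and any distortion apply to the point x, -y, -z); pixel columns grow to the right and rows downward; lengths in m; the calibration is good to about 2 mm. A picture is of the moment at which its call begins: read the wrist's pose just before it. camera_params takes no time and is no camera call; for the wrist camera it gives the pose at the moment of the call.
- bot.job_done(): hands the job in; it is judged then, once.
Trained networks look in the newest picture that a camera, given by its name, has taken for a name from the list of things; names that differ only in an ending like _2 or _b are one class to them, and where a whole thing is asked for, a point or a joint stands for the part that bears it (a point fixed in the world has none). Each returns a list of dicts, best first, with "score" (0 to 1); they miss things now and then, are a little off and sometimes report something else, mostly with a low value. They report only what shows in the picture. A call takes as long as a camera call. They do not tell look-alikes from the thing itself.
- bot.trace(target, camera): "pixels" (400x640 bool, what is visible of it) and "uv" ([column, row] in pixels, amid what is visible of it).
The state is a dict: "clock": time; "joint_pos": joint angles; "joint_vel": joint speeds; "tau": joint torques, N m; "eef_pos": TCP position; "tool_rot": TCP orientation; "ft_force": force on the tool from outside, world axes, zero at the start; "ft_torque": the same for the moment, N m; "grip_width": finger opening in m; "grasp_force": force on a finger pad.
Only numpy, scipy, OpenCV 4.12 (cv2) and the standard library are available. Lean on these libraries where they do the work, as an engineer would, in place of code of your own. Each camera call takes 0.05 s, during which the arm holds its last target. There are 200 camera calls.

## Working session

There is one attempt and no reset: what is moved stays moved. The work goes in short steps, Python scripts to look and compute and a tool call to move; the robot and the scene stay as the last step left them, time stands still between calls to the robot, and variables do not carry over. Pictures are saved under pics/ and viewed, at most 10 in all, crops included, and the job is handed in when it is done.

Besides the shell and the picture viewer there is one more tool, called after "Emit:" as name(argument=value, ...) on one line, values as JSON. step_arm: Moves the arm, as the interface text tells. Its arguments: {"type":"object","properties":{"rows":{"type":"array"},"claw":{"type":"number"}},"required":["rows"]}

```bash
mkdir -p pics; cat > h.py <<'E'
import numpy as np, cv2
from workcell import bot
def cloud(name, depth, mask=None):
    p=bot.camera_params(name); K=np.array([[p["fx"],0,p["cx"]],[0,p["fy"],p["cy"]],[0,0,1.]])
    m=depth>0
    if mask is not None: m&=mask
    v,u=np.nonzero(m); d=depth[v,u]
    n=cv2.undistortPoints(np.stack([u,v],1).astype(np.float64)[:,None],K,np.array(p["D"],float))[:,0]
    c=np.stack([n[:,0]*d,-n[:,1]*d,-d,np.ones_like(d)],1)
    return (c@np.array(p["pose"]).T)[:,:3],u,v
def save(img,n): cv2.imwrite("pics/"+n,img[:,:,::-1])
E
python3 - <<'E'
from h import *
for c in ["top","side"]:
    im,d=bot.camera(c); save(im,c+"0.png"); np.savez(c+"0.npz",im=im,d=d)
    print(c,np.round(np.array(bot.camera_params(c)["pose"])[:3,3],3))
    for t in ["safe_key","shutter_key","block_a","safe","bell","cup","syrup2","sugar_jar","saucer"]:
        for r in bot.trace(t,c)[:3]:
            P,_,_=cloud(c,d,r["pixels"])
            if len(P): print(t,round(r["score"],2),np.round(r["uv"]),r["pixels"].sum(),np.round(np.median(P,0),3),P.min(0).round(3),P.max(0).round(3))
print(bot.get_obs())
E
```

```text
top [ 4.000e-01 -1.000e-03  1.239e+00]
shutter_key 0.47 [239. 245.] 173 [0.443 0.261 0.106] [0.41  0.245 0.049] [0.473 0.281 0.114]
block_a 0.8 [246. 248.] 525 [0.437 0.256 0.049] [ 0.393  0.22  -0.006] [0.489 0.321 0.111]
block_a 0.69 [243. 185.] 486 [0.619 0.274 0.049] [ 0.588  0.245 -0.003] [0.668 0.341 0.056]
safe 0.81 [389. 217.] 7237 [ 0.511 -0.166  0.14 ] [ 0.377 -0.329 -0.006] [ 0.671 -0.044  0.15 ]
safe 0.62 [386. 256.] 154 [ 0.393 -0.155  0.066] [ 0.381 -0.245  0.06 ] [ 0.41 -0.06  0.1 ]
safe 0.45 [284. 166.] 440 [0.684 0.13  0.037] [0.652 0.097 0.001] [0.723 0.17  0.058]
bell 0.76 [286. 166.] 453 [0.684 0.13  0.036] [ 0.652  0.097 -0.003] [0.731 0.17  0.058]
cup 0.61 [283. 256.] 487 [0.419 0.14  0.017] [ 0.383  0.099 -0.006] [0.454 0.181 0.081]
syrup2 0.62 [464. 190.] 832 [ 0.57  -0.384  0.143] [ 0.543 -0.428  0.004] [ 0.611 -0.364  0.224]
sugar_jar 0.82 [474. 235.] 1125 [ 0.462 -0.411  0.126] [ 0.418 -0.523 -0.006] [ 0.511 -0.384  0.136]
sugar_jar 0.43 [390. 216.] 7018 [ 0.511 -0.165  0.14 ] [ 0.384 -0.316 -0.003] [ 0.647 -0.044  0.15 ]
saucer 0.92 [185. 224.] 1117 [0.528
[... 1566 characters left out ...]
'clock': 1.0, 'joint_pos': array([-1.32898845e+00,  2.40588243e-01,  5.00968353e-03,  1.33522404e+00,
        1.07379152e-05,  1.57083714e+00]), 'joint_vel': array([ 0.00029279,  0.00092838,  0.00064952,  0.00015093, -0.0012084 ,
        0.00108716]), 'tau': array([ 1.45353074e-04, -3.72213185e+01,  2.52698565e+01,  1.16602696e-03,
        1.83335183e-04,  5.28106753e-06]), 'eef_pos': array([ 0.11973037, -0.48544791,  0.30391605]), 'tool_rot': array([ 9.92702479e-01,  1.20589338e-01,  4.95123983e-06, -3.76253410e-06]), 'ft_force': array([-0.27819287,  0.60756843, -0.24247972]), 'ft_torque': array([-0.04136911, -0.01121805, -0.02391156]), 'grasp_force': 0.0, 'grip_width': 0.08536440476726978}
```

View pics/top0.png

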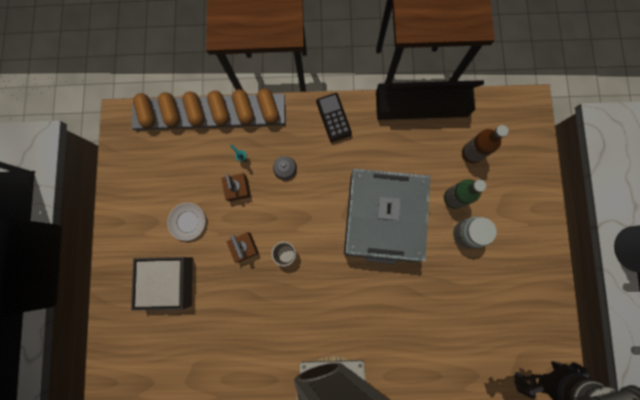

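View pics/side0.png

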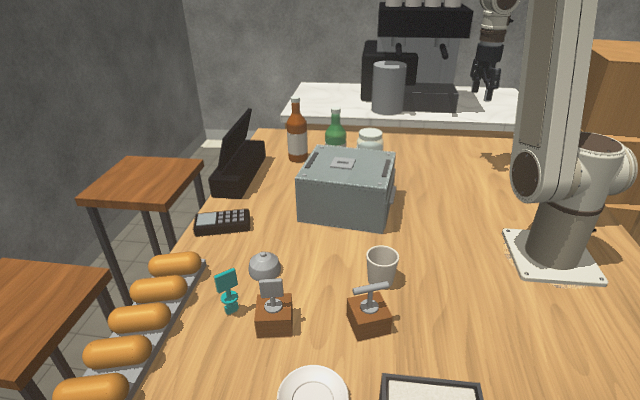

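The top view shows the safe key at about (235,183) in the far block, the shutter key at (239,245), the turquoise decoy at (239,153), and the safe's lock plate at (389,208). The side view agrees, with the square bow at (271,288). Next I'll work out the geometry.

```bash
cat > m.py <<'E'
from h import *
def rect(P):
    r=cv2.minAreaRect((P[:,:2]*1000).astype(np.float32)); return np.round(r[0],1),np.round(r[1],1),round(r[2],1)
E
python3 - <<'E'
from m import *
for c in ["top","side"]:
    f=np.load(c+"0.npz"); P,u,v=cloud(c,f["d"]); im=f["im"][v,u].astype(int)
    near=lambda x,y,r:np.hypot(P[:,0]-x,P[:,1]-y)<r
    s=near(.51,-.166,.2)&(P[:,2]>.13)&(P[:,1]>-.3)&(P[:,2]<.155); print(c,"safe",rect(P[s]))
    pl=near(.51,-.166,.06)&(P[:,2]>.13)&(im.mean(1)>150); print("plate",pl.sum(),P[pl].mean(0).round(4),rect(P[pl]) if pl.any() else 0)
    sl=near(.525,-.166,.03)&(im.mean(1)<90); print("slot",sl.sum(),P[sl].mean(0).round(4),rect(P[sl]) if sl.sum()>3 else 0)
    b=near(.62,.28,.05)&(P[:,2]>.08)&(P[:,2]<.13); print("bow",b.sum(),P[b].mean(0).round(4),P[b][:,2].max(),rect(P[b]))
    k=near(.62,.28,.06)&(abs(P[:,2]-.05)<.004); print("block",rect(P[k]))
    b2=near(.44,.26,.05)&(P[:,2]>.095)&(P[:,2]<.13); print("T",b2.sum(),P[b2].mean(0).round(4),rect(P[b2]))
f=np.load("top0.npz")["im"]
a=cv2.resize(f[140:270,215:300],None,fx=4.5,fy=4.5,interpolation=2); b=cv2.resize(f[160:270,340:435],None,fx=4.2,fy=4.2,interpolation=2)
h=max(a.shape[0],b.shape[0]); pad=lambda q:np.pad(q,((0,h-q.shape[0]),(0,0),(0,0)))
save(np.hstack([pad(a),pad(b)]),"crop0.png")
E
```

```text
top safe (array([ 519.6, -168.4]), array([221. , 241.2]), 82.8)
plate 0 [nan nan nan] 0
slot 101 [ 0.5208 -0.1683  0.1268] (array([ 524.7, -161.4]), array([47.1, 55.9]), 80.1)
bow 88 [0.627  0.2843 0.1104] 0.12709696149885708 (array([628.5, 286. ]), array([43.4,  9.7]), 15.1)
block (array([628.7, 286.6]), array([71.4, 70.4]), 10.9)
T 119 [0.4412 0.2638 0.1074] (array([441. , 264.6]), array([69.6, 13.6]), 23.6)
side safe (array([ 518.4, -173.2]), array([230. , 241.6]), 82.7)
plate 597 [ 0.5074 -0.1624  0.142 ] (array([ 510.1, -165.7]), array([114.7, 119.4]), 69.3)
slot 0 [nan nan nan] 0
bow 432 [0.6271 0.2863 0.1041] 0.12298271873163835 (array([628. , 283.8]), array([44.1, 12.1]), 12.1)
block (array([628.1, 283.3]), array([71. , 72.7]), 11.4)
T 274 [0.4405 0.2646 0.1055] (array([440.7, 261.5]), array([70.1, 15.9]), 24.5)<stdin>:6: RuntimeWarning: Mean of empty slice.
  ret = um.true_divide(
<stdin>:7: RuntimeWarning: Mean of empty slice.
```

View pics/crop0.png

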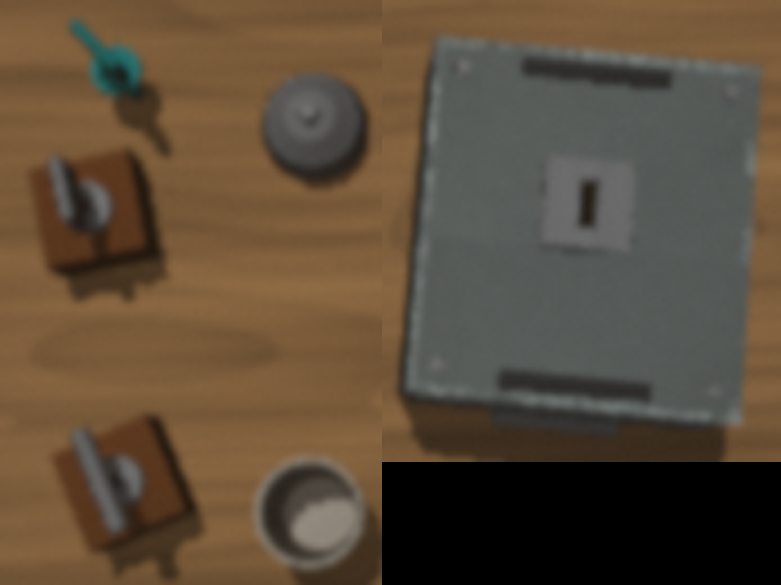

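The safe key's bow is at about (0.628, 0.285) with yaw 13°. The safe's yaw is about -7.2° and its keyhole is near (0.52, -0.168). I'll move to a wrist view above the safe first.

Emit:
step_arm(rows=[[[32,-19,-5],-10],[[64,-38,-10],-20],[[96,-57,-15],-30],[[128,-76,-20],-40],[[160,-95,-25],-50],[[193,-115,-30],-60],[[225,-134,-35],-70],[[257,-153,-40],-80],[[290,-172,-45],-90],[[322,-191,-50],-100],[[354,-210,-55],-110],[[386,-229,-56],-120]], claw=-1)

```text
clock: 2.5
eef_pos: [0.4406, -0.1698, 0.3604]
tool_rot: [0.389, 0.921, -0.0, 0.001]
ft_force: [0.2, -0.3, 0.3]
grip_width: 0.0857
grasp_force: 0.0
```

Emit:
step_arm(rows=[[[0,0,0],-10],[[0,0,0],-20],[[0,0,0],-30],[[0,0,0],-39],[[0,0,0],-39],[[0,0,0],-39]])

```text
clock: 3.25
eef_pos: [0.4396, -0.1707, 0.3599]
tool_rot: [0.063, 0.998, 0.0, 0.0]
ft_force: [1.1, -0.2, -0.1]
grip_width: 0.085
grasp_force: 0.0
```

```bash
cat >> h.py <<'E'
from scipy.spatial.transform import Rotation as R
def shift(target,yaw=None):
    "tool-axes shift (mm) and turn (deg) from the measured pose to TCP target, tool-x yaw deg"
    o=bot.get_obs(); r=R.from_quat(o["tool_rot"]); x=r.as_matrix()[:,0]; y=np.degrees(np.arctan2(x[1],x[0]))
    t=None if yaw is None else round(-((yaw-y+180)%360-180),1)
    return (r.inv().apply(np.array(target)-o["eef_pos"])*1000).round(1),t,"yaw",round(y,2),"pos",o["eef_pos"].round(4),"tilt",np.round(r.as_matrix()[:,2],3)
E
python3 - <<'E'
from m import *
print(shift([.52,-.168,.3],172.8), bot.get_obs()["joint_pos"].round(2))
p=bot.camera_params("wrist"); print(np.round(p["pose"],3),p["fx"])
im,d=bot.camera("wrist"); save(im,"w1.png"); np.savez("w1.npz",im=im,d=d)
P,u,v=cloud("wrist",d); print(P.min(0),P.max(0)); g=im[v,u].astype(int).mean(1)
s=(P[:,2]>.13)&(P[:,2]<.16)&(np.hypot(P[:,0]-.52,P[:,1]+.168)<.1)
pl=s&(P[:,2]>.142); print("plate",pl.sum(),rect(P[pl]),P[pl].mean(0))
sl=(np.hypot(P[:,0]-.52,P[:,1]+.168)<.03)&((g<70)|(P[:,2]<.135)); print("slot",sl.sum(),rect(P[sl]) if sl.sum()>3 else 0)
E
```

```text
(array([-79.4,  12.8,  59.9]), np.float64(-0.1), 'yaw', np.float64(172.73), 'pos', array([ 0.4396, -0.1707,  0.3599]), 'tilt', array([ 0., -0., -1.])) [-0.37  0.17  0.06  1.46  0.   -0.24]
[[ 0.126 -0.945 -0.303  0.362]
 [ 0.992  0.12   0.039 -0.16 ]
 [-0.    -0.306  0.952  0.431]
 [ 0.     0.     0.     1.   ]] 328.03888040436124
[ 0.17601622 -0.83383267 -0.68096618] [1.91961601 1.18310334 0.38142174]
plate 5692 (array([ 519.3, -170.8]), array([193.7, 199. ]), 68.8) [ 0.5266603  -0.17147733  0.14389214]
slot 371 (array([ 525.1, -169. ]), array([46.7, 48.5]), 82.7)
```

View pics/w1.png

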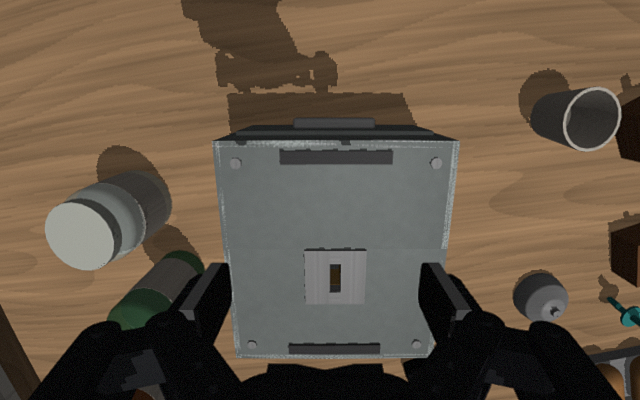

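The wrist view shows the lock plate spanning (305–366, 249–304), with the slot centred at (335,278). I'll intersect the slot and plate outlines with the plane z = 0.144.

```bash
cat >> m.py <<'E'
def onplane(cam,mask,z,params=None):
    p=params or bot.camera_params(cam); K=np.array([[p["fx"],0,p["cx"]],[0,p["fy"],p["cy"]],[0,0,1.]])
    v,u=np.nonzero(mask); n=cv2.undistortPoints(np.stack([u,v],1).astype(float)[:,None],K,np.array(p["D"],float))[:,0]
    T=np.array(p["pose"]); d=np.stack([n[:,0],-n[:,1],-np.ones(len(n))],1)@T[:3,:3].T
    return T[:3,3]+d*((z-T[2,3])/d[:,2])[:,None]
E
python3 - <<'E'
from m import *
def go(cam,im,box,tslot,tplate):
    g=im.astype(int).mean(2); b=np.zeros(g.shape,bool); b[box[2]:box[3],box[0]:box[1]]=1
    cc=lambda m:(lambda r:r[1]==1+np.argmax(r[2][1:,4]))(cv2.connectedComponentsWithStats(m.astype(np.uint8)))
    s=cc(b&(g<tslot)); p=cc(b&(g>tplate))
    for m,n in((s,"slot"),(p,"plate")):
        Q=onplane(cam,m,.144); print(cam,n,m.sum(),Q.mean(0).round(4),rect(Q))
im=np.load("w1.npz")["im"]; print(im.mean(2)[255:303:6,300:372:6].astype(int))
go("wrist",im,(312,360,256,298),130,0)
go("wrist",im,(290,380,235,315),0,175)
im=np.load("top0.npz")["im"]; print(im.mean(2)[196:222:2,376:402:2].astype(int))
go("top",im,(382,396,201,217),85,0)
E
```

```text
[[106 127 124 124 127 130 131 132 131 126 130 121]
 [108 128 126 121 125 129 130 131 130 126 129 116]
 [107 128 124 123 126  51  37 133 127 125 127 114]
 [109 128 125 124 124  47  31 130 127 125 128 112]
 [106 126 123 123 122  47  30 131 127 125 125 109]
 [103 124 124 122 123  47  37 127 125 126 124 111]
 [101 119 121 119 122  45  43 126 123 125 125 109]
 [105 119 120 120 120 123 121 124 124 123 121 105]]
wrist slot 1666 [ 0.5332 -0.1733  0.144 ] (array([ 531.5, -170.7]), array([47.9, 46.6]), 82.7)
wrist plate 2016 [ 0.531  -0.1709  0.144 ] (array([ 531.5, -170.7]), array([47.9, 46.6]), 82.7)Traceback (most recent call last):
  File "<stdin>", line 10, in <module>
  File "<stdin>", line 5, in go
  File "<stdin>", line 4, in <lambda>
  File "<stdin>", line 4, in <lambda>
    return _wrapfunc(a, 'argmax', axis=axis, out=out, **kwds)
    return bound(*args, **kwds)
ValueError: attempt to get argmax of an empty sequence
```

```bash
cat >> m.py <<'E'
def blob(im,box,lo,hi):
    g=im.astype(int).mean(2); b=np.zeros(g.shape,bool); b[box[2]:box[3],box[0]:box[1]]=1
    r=cv2.connectedComponentsWithStats((b&(g>=lo)&(g<=hi)).astype(np.uint8)); return r[1]==1+np.argmax(r[2][1:,4])
E
python3 - <<'E'
from m import *
im=np.load("w1.npz")["im"]
for n,m in(("slot",blob(im,(312,360,256,298),0,85)),("plate",blob(im,(295,378,240,312),115,255))):
    Q=onplane("wrist",m,.144); print(n,m.sum(),Q.mean(0).round(4),rect(Q))
im=np.load("top0.npz")["im"]; g=im.mean(2); print(g[198:220:2,380:400:2].astype(int))
m=blob(im,(382,396,201,217),0,70); Q=onplane("top",m,.144); print("top slot",m.sum(),Q.mean(0).round(4),rect(Q))
E
```

```text
slot 314 [ 0.5323 -0.1716  0.144 ] (array([ 532.7, -171.5]), array([10.1, 31.9]), 83.1)
plate 2867 [ 0.5313 -0.1714  0.144 ] (array([ 532.8, -171.8]), array([60.9, 60.3]), 82.7)
[[101 105 104 103 102 101  99  98  97  95]
 [104 106 107 106 107 105 103 104 106 103]
 [103 108 107 102  87  85  99 105 106 103]
 [104 107 107  95  44  49  94 105 106 104]
 [104 107 107  94  34  50  98 105 106 105]
 [105 107 106  94  33  54  98 105 106 104]
 [106 106 107  92  32  58 101 105 105 102]
 [105 106 106  84  34  63 103 104 105 101]
 [105 106 105  97  84  87 103 105 105 103]
 [104 105 105 106 106 103 103 104 105  98]
 [ 83  85  87  88  97  95  96 100 102  99]]
top slot 41 [ 0.5335 -0.1696  0.144 ] (array([ 533.7, -169.5]), array([ 8.4, 28.3]), 86.9)
```

The slot and plate both match their given sizes, so the keyhole is at (0.5325, -0.1715) with yaw -7.2°. Next I'll take the same relative view of the key, so that any constant camera bias cancels.

Emit:
step_arm(rows=[[[-4,45,2],-2],[[-8,90,4],-4],[[-12,135,6],-6],[[-17,180,9],-8],[[-21,225,11],-10],[[-25,270,13],-12],[[-29,315,15],-14],[[-33,360,18],-16],[[-37,405,20],-18],[[-41,444,22],-20],[[-41,444,22],-20],[[-41,444,22],-20]])

```text
clock: 4.8
eef_pos: [0.5354, 0.2645, 0.3376]
tool_rot: [-0.112, 0.994, -0.0, -0.0]
ft_force: [0.1, -0.2, -0.6]
grip_width: 0.0852
grasp_force: 0.0
```

```bash
python3 - <<'E'
from m import *
print(shift([.628,.285,.2],193))
im,d=bot.camera("wrist"); save(im,"w2.png"); np.savez("w2.npz",im=im,d=d)
P,u,v=cloud("wrist",d); g=im[v,u].astype(int).mean(1); 
near=np.hypot(P[:,0]-.628,P[:,1]-.285)<.05
b=near&(P[:,2]>.085)&(P[:,2]<.14); t=near&(P[:,2]>.116)&(P[:,2]<.14)
print("bow",b.sum(),P[b].mean(0),P[b,2].max(),rect(P[b])); print("bowtop",t.sum(),P[t].mean(0),rect(P[t]), u[t].min(),u[t].max(),v[t].min(),v[t].max())
k=near&(abs(P[:,2]-.05)<.003); print("block",rect(P[k]))
s=(np.hypot(P[:,0]-.44,P[:,1]-.264)<.05)&(P[:,2]>.095); print("T",rect(P[s]))
for r in bot.trace("safe_key","wrist"):print(r["score"],r["uv"],r["pixels"].sum())
E
```

```text
(array([-95. ,  -0.5, 137.5]), np.float64(-0.2), 'yaw', np.float64(-167.19), 'pos', array([0.5354, 0.2645, 0.3376]), 'tilt', array([-0.001, -0.001, -1.   ]))
bow 466 [0.61946835 0.28218315 0.11777592] 0.12524905814346382 (array([625.7, 283.8]), array([43.5,  9.1]), 12.8)
bowtop 361 [0.62348902 0.28307106 0.12258581] (array([625.9, 283.8]), array([43.2,  9. ]), 12.6) 319 328 257 297
block (array([626.6, 284.2]), array([71.4, 69.6]), 10.8)
T (array([439.4, 262.4]), array([70.5, 14.2]), 23.3)
0.93 [291.7, 318.6] 1342
0.61 [322.2, 256.3] 1012
```

View pics/w2.png

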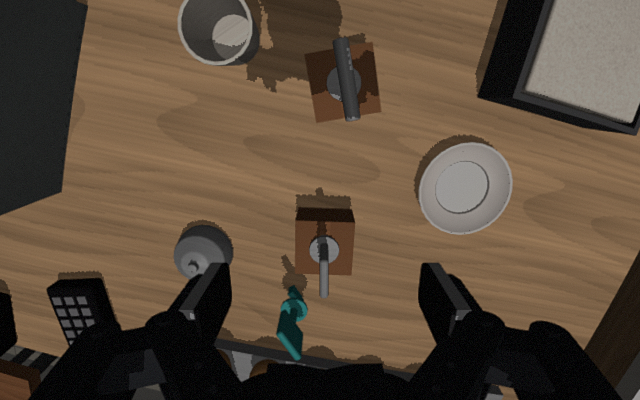

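The bow top measures 43 x 9 mm at (0.626, 0.284), yaw 12.8°, with its top at about 0.123 m. That fits the key's given size. The T-handle key and the turquoise decoy are clear of the fingers. Descending to grip.

Emit:
step_arm(rows=[[[-31,0,25],0],[[-62,-1,50],0],[[-93,-1,80],0],[[-93,-1,80],0],[[-93,-1,110],0],[[-93,-1,140],0],[[-93,-1,165],0],[[-93,-1,183],0],[[-93,-1,183],0],[[-93,-1,183],0]])

```text
clock: 6.15
eef_pos: [0.627, 0.2843, 0.1571]
tool_rot: [-0.112, 0.994, 0.0, 0.001]
ft_force: [0.7, 0.1, 0.5]
grip_width: 0.0852
grasp_force: 0.0
```

```bash
python3 - <<'E'
from m import *
print(shift([.6262,.2839,.154],192.8), bot.get_obs()["ft_force"])
E
```

```text
(array([ 0.9, -0.2,  3.1]), np.float64(0.0), 'yaw', np.float64(-167.18), 'pos', array([0.627 , 0.2843, 0.1571]), 'tilt', array([ 0.002,  0.001, -1.   ])) [0.70144616 0.06482288 0.52247266]
```

Within tolerance, so I'll close the fingers and lift a little.

Emit:
step_arm(rows=[[[1,0,3],0],[[1,0,3],0],[[1,0,3],0],[[1,0,3],0],[[1,0,3],0],[[1,0,3],0],[[1,0,3],0],[[1,0,3],0]], claw=1)

```text
clock: 7.15
eef_pos: [0.6256, 0.2843, 0.152]
tool_rot: [-0.112, 0.994, 0.0, 0.0]
ft_force: [0.3, -0.1, 1.2]
grip_width: 0.0083
grasp_force: 59.3
```

```bash
python3 - <<'E'
from m import *
o=bot.get_obs(); print(shift([.6262,.2839,.154],192.8), o["ft_force"],o["ft_torque"],o["grip_width"],o["grasp_force"])
E
```

```text
(array([-0.5, -0.5, -2. ]), np.float64(0.1), 'yaw', np.float64(-167.15), 'pos', array([0.6256, 0.2843, 0.152 ]), 'tilt', array([ 0.,  0., -1.])) [ 0.32906742 -0.12055587  1.17456803] [-0.03411245  0.01786405 -0.01855115] 0.008257997460012986 59.286756687797606
```

The key is gripped at 59 N with an opening of 8.3 mm. Lifting straight up.

Emit:
step_arm(rows=[[[0,0,-15],0],[[0,0,-40],0],[[0,0,-75],0],[[0,0,-110],0],[[0,0,-145],0],[[0,0,-175],0],[[0,0,-190],0],[[0,0,-190],0],[[0,0,-190],0]])

```text
clock: 8.28
eef_pos: [0.6252, 0.2842, 0.3411]
tool_rot: [-0.112, 0.994, -0.0, -0.001]
ft_force: [0.7, 0.4, -2.3]
grip_width: 0.0082
grasp_force: 59.0
```

```bash
python3 - <<'E'
from m import *
o=bot.get_obs(); print(shift([.5325,-.1715,.34],172.8), o["ft_force"],o["grip_width"],o["grasp_force"])
im,d=bot.camera("wrist"); save(im,"w3.png"); np.savez("w3.npz",im=im,d=d)
E
```

```text
(array([ 191.8, -423.6,    1.5]), np.float64(20.1), 'yaw', np.float64(-167.15), 'pos', array([0.6252, 0.2842, 0.3411]), 'tilt', array([-0.001, -0.001, -1.   ])) [ 0.7056151   0.38758097 -2.27759641] 0.008160244446843663 59.018443054519594
```

View pics/w3.png

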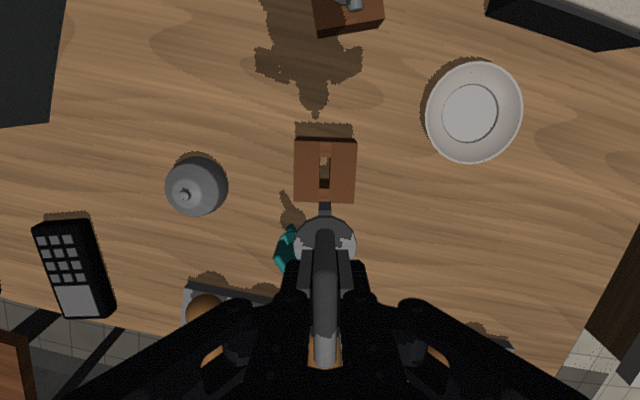

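The key hangs straight in the fingers: collar centre near (325,240), nose just visible at (325,208), and the empty slot below at (325,170). I'll check the collar's position in the tool frame.

```bash
python3 - <<'E'
from m import *
from scipy.optimize import least_squares
f=np.load("w3.npz"); im,d=f["im"],f["d"]; o=bot.get_obs(); r=R.from_quat(o["tool_rot"])
P,u,v=cloud("wrist",d); T=r.inv().apply(P-o["eef_pos"])
s=(np.hypot(T[:,0],T[:,1])<.035)&(T[:,2]>.085)&(T[:,2]<.15)
print(np.histogram(T[s,2],bins=np.arange(.085,.151,.005)))
c=s&(T[:,2]<.1065)&(T[:,2]>.09)&(T[:,0]>.003); Q=T[c]; print("collar",len(Q),np.median(Q[:,2]),Q.min(0),Q.max(0))
m=np.zeros(d.shape,np.uint8); m[v[c],u[c]]=1
# outer rim: farthest points from rough centre by angle
a=np.arctan2(Q[:,1],Q[:,0]); rim=np.array([Q[(abs(a-t)<.06)][np.argmax(np.hypot(*Q[abs(a-t)<.06][:,:2].T))] for t in np.arange(-1.2,1.21,.12) if (abs(a-t)<.06).any()])
q=least_squares(lambda p:np.hypot(rim[:,0]-p[0],rim[:,1]-p[1])-.018,[0,0],loss="soft_l1",f_scale=.001); print("centre",q.x*1000,"res",np.abs(q.fun).mean()*1000)
b=s&(T[:,2]>.13); print("nose",b.sum(),T[b].min(0),T[b].max(0)) if b.any() else 0
w=(abs(T[:,0])<.03)&(abs(T[:,1])<.007)&(T[:,2]>.02)&(T[:,2]<.04); print("bowtop",w.sum(),rect(T[w]))
E
```

```text
(array([   0,   75, 1393,   12,    0,    0,   68,   34,   32,   26,   15,
          0,    0]), array([0.085, 0.09 , 0.095, 0.1  , 0.105, 0.11 , 0.115, 0.12 , 0.125,
       0.13 , 0.135, 0.14 , 0.145, 0.15 ]))
collar 1000 0.09608954658188348 [ 0.00300899 -0.01653511  0.0941416 ] [0.01698055 0.01752084 0.10063126]
centre [-1.08904054  0.4578127 ] res 0.1447241911062069
nose 41 [ 0.01258851 -0.00321809  0.13036564] [0.01334252 0.00411073 0.13793932]
bowtop 3500 (array([-0.4,  0.1]), array([14. , 44.2]), 89.7)
```

Emit:
step_arm(rows=[[[19,-42,0],2],[[38,-84,0],4],[[58,-127,0],6],[[77,-169,0],8],[[96,-212,0],10],[[115,-254,0],12],[[134,-296,0],14],[[154,-339,0],16],[[173,-381,0],18],[[192.5,-423.7,0],20],[[192.5,-423.7,15],20],[[192.5,-423.7,30],20]])

```text
clock: 9.82
eef_pos: [0.5316, -0.1715, 0.3103]
tool_rot: [0.063, 0.998, 0.0, -0.001]
ft_force: [0.3, -0.4, -1.5]
grip_width: 0.0081
grasp_force: 59.3
```

Emit:
step_arm(rows=[[[0,0,0],0],[[0,0,0],0],[[0,0,0],0]])

```text
clock: 10.2
eef_pos: [0.5326, -0.1709, 0.3125]
tool_rot: [0.062, 0.998, -0.0, 0.001]
ft_force: [-0.0, 0.3, -0.6]
grip_width: 0.0082
grasp_force: 59.3
```

```bash
python3 - <<'E'
from m import *
o=bot.get_obs(); print(shift([.5318,-.1718,.30],172.8), o["ft_force"],o["grip_width"],o["grasp_force"])
im,d=bot.camera("wrist"); save(im,"w4.png"); np.savez("w4.npz",im=im,d=d)
m=blob(im,(200,440,60,240),115,255); Q=onplane("wrist",m,.144); print("plate",m.sum(),rect(Q))
E
```

```text
(array([ 0.7, -0.9, 12.5]), np.float64(0.1), 'yaw', np.float64(172.94), 'pos', array([ 0.5326, -0.1709,  0.3125]), 'tilt', array([ 0.001, -0.   , -1.   ])) [-0.03573868  0.34982824 -0.56543714] 0.008228347441886595 59.27464900072664
plate 16860 (array([ 500.3, -127.5]), array([ 91.6, 142.9]), 88.9)
```

View pics/w4.png

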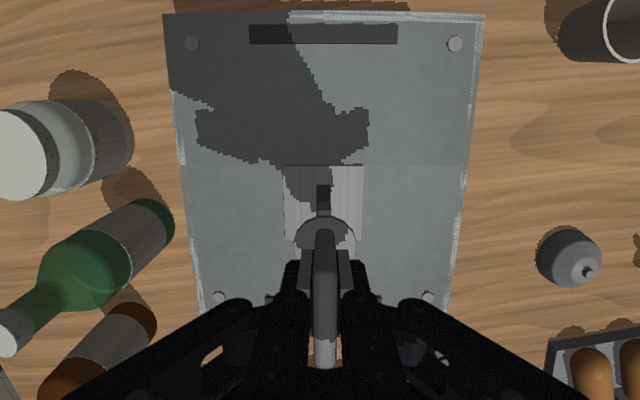

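The slot at (323,195) lines up with the bit at (323,213). I'll check the lateral fit numerically in this picture.

```bash
python3 - <<'E'
from m import *
f=np.load("w4.npz"); im,d=f["im"],f["d"]; g=im.mean(2).astype(int)
o=bot.get_obs(); r=R.from_quat(o["tool_rot"]); print(o["eef_pos"])
for v in (174,180,188,192,196,200,204,208,212,216): print(v,g[v,312:336])
def tool(u,v,z):
    m=np.zeros(g.shape,bool); m[v,u]=1; return (r.inv().apply(onplane("wrist",m,z)-o["eef_pos"])*1000).round(1)[0][:2]
for v in (178,190,200): 
    e=np.abs(np.diff(g[v].astype(int))); row=[u for u in range(270,380) if e[u]>12]; print(v,row)
print(tool(283,190,.144),tool(363,190,.144),tool(318,195,.144),tool(329,195,.144))
P,u,v=cloud("wrist",d); T=r.inv().apply(P-o["eef_pos"]); s=(np.hypot(T[:,0],T[:,1])<.03)&(T[:,2]>.108)&(T[:,2]<.142)&(T[:,0]>.008)
print("bit pts",s.sum(),T[s].min(0),T[s].max(0),u[s].min(),u[s].max(),v[s].min(),v[s].max())
E
```

```text
[ 0.53252888 -0.17112144  0.31253238]
174 [ 72  70  72  71  72  69  73  69  72  72  69  73  70  70  70  71  70  68
  68  78 143 150 143 143]
180 [ 70  68  67  70  72  72  73  72  71  71  72  71  69  71  73  71  74  72
  72  68  76 142 147 144]
188 [ 68  68  71  70  40  29  32  29  30  27  29  25  33  32  34  32  28  27
  60 147 152 148 146 143]
192 [ 67  67  70  71  39  27  32  31  33  35  26  33  32  36  36  29  29  35
  79 129 145 147 144 146]
196 [ 68  67  70  72  42  35  33  34  34  31  31  32  31  31  33  30  25  30
  87 145 146 144 145 145]
200 [ 70  69  72  71  40  29  32  34  27  32  29  31  31  31  30  29  27  34
  96 146 147 146 143 142]
204 [ 68  68  71  68  50  33  39  40  45  40  40  48  43  44  41  41  43  33
  52 145 148 145 145 145]
208 [ 69  67  70  71  49  33  37  42  43  41  40  37  40  40  40  42  42  35
  42 117 145 145 145 143]
212 [122 122 124 143  69  36  57  69  70  70  70  70  69  71  68  70  72  68
  71 123 145 146 145 142]
216 [138 135 115 111  56  29  39  38  40  38  38  36  38  39  38  37  39  42
  40  50  58  73  99 127]
178 [281, 282, 284, 285, 332]
190 [283, 288, 289, 290, 315, 316, 330, 331, 362]
200 [283, 298, 299, 315, 329, 330, 362]
[ 11.9 -31.1] [11.9 29.6] [ 7.9 -4.6] [7.9 3.8]
bit pts 176 [ 0.01003776 -0.00372661  0.1172993 ] [0.01380771 0.00405331 0.13834627] 318 330 201 214
```

The slot centre sits at y = -0.75 in the tool frame and the bit at +0.16, so I'll shift -0.9 mm in y and +0.7 mm in x. Descending partway.

Emit:
step_arm(rows=[[[0.7,-0.9,5],0],[[0.7,-0.9,12],0],[[0.7,-0.9,18],0],[[0.7,-0.9,23],0],[[0.7,-0.9,28],0],[[0.7,-0.9,33],0],[[0.7,-0.9,38],0],[[0.7,-0.9,42],0],[[0.7,-0.9,45],0],[[0.7,-0.9,45],0]])

```text
clock: 11.5
eef_pos: [0.5312, -0.1724, 0.2667]
tool_rot: [0.062, 0.998, 0.0, -0.0]
ft_force: [-0.4, 0.2, -1.2]
grip_width: 0.0085
grasp_force: 59.3
```

```bash
python3 - <<'E'
from m import *
o=bot.get_obs(); print(shift([.5318,-.1718,.2455],172.8), o["ft_force"],o["ft_torque"],o["grip_width"],o["grasp_force"])
E
```

```text
(array([-0.6,  0.7, 21.2]), np.float64(0.1), 'yaw', np.float64(172.85), 'pos', array([ 0.5312, -0.1724,  0.2667]), 'tilt', array([-0.,  0., -1.])) [-0.41661905  0.15371194 -1.19799147] [-0.06887106  0.00550523  0.02851365] 0.008506599679733814 59.3101901281625
```

No contact force, so the bit is entering freely. Going the rest of the way.

Emit:
step_arm(rows=[[[0,0,4],0],[[0,0,8],0],[[0,0,12],0],[[0,0,16],0],[[0,0,19],0],[[0,0,21],0],[[0,0,21],0],[[0,0,21],0]])

```text
clock: 12.5
eef_pos: [0.5313, -0.1725, 0.246]
tool_rot: [0.062, 0.998, -0.0, 0.0]
ft_force: [-0.2, 0.1, -1.3]
grip_width: 0.008
grasp_force: 59.3
```

```bash
python3 - <<'E'
from m import *
o=bot.get_obs(); print(shift([.5318,-.1718,.2455],172.8), o["ft_force"],o["ft_torque"],o["grip_width"],o["grasp_force"])
E
```

```text
(array([-0.4,  0.7,  0.5]), np.float64(0.1), 'yaw', np.float64(172.85), 'pos', array([ 0.5313, -0.1725,  0.246 ]), 'tilt', array([ 0., -0., -1.])) [-0.22987793  0.11796952 -1.34604005] [ 0.05846137 -0.03563183 -0.01793443] 0.008015052158970014 59.31743656285107
```

Emit:
step_arm(rows=[[[0,0,0.5],0],[[0,0,1],0],[[0,0,1.5],0],[[0,0,1.5],0]])

```text
clock: 13.0
eef_pos: [0.5313, -0.1725, 0.2459]
tool_rot: [0.062, 0.998, -0.0, 0.001]
ft_force: [-3.2, 1.1, 7.6]
grip_width: 0.0083
grasp_force: 60.7
```

```bash
python3 - <<'E'
from m import *
o=bot.get_obs(); print(shift([.5318,-.1718,.2455],172.8), o["ft_force"],o["ft_torque"],o["grasp_force"])
E
```

```text
(array([-0.4,  0.7,  0.4]), np.float64(0.1), 'yaw', np.float64(172.85), 'pos', array([ 0.5313, -0.1725,  0.2459]), 'tilt', array([ 0.001, -0.   , -1.   ])) [-3.22542664  1.05613197  7.58816224] [0.24332425 0.71028532 0.0507638 ] 60.681341886520386
```

It met resistance (7.6 N) exactly at the expected home height, so the key is fully home. Now turning clockwise in two parts.

Emit:
step_arm(rows=[[[0,0,0],0],[[0,0,0],5],[[0,0,0],10],[[0,0,0],15],[[0,0,0],20],[[0,0,0],25],[[0,0,0],30],[[0,0,0],35],[[0,0,0],40],[[0,0,0],40]])

```text
clock: 14.25
eef_pos: [0.5319, -0.1722, 0.2459]
tool_rot: [0.4, 0.917, 0.001, 0.001]
ft_force: [-0.4, 1.3, 6.9]
grip_width: 0.0081
grasp_force: 60.5
```

```bash
python3 - <<'E'
from m import *
o=bot.get_obs(); print(shift([.5318,-.1718,.2455],92.8), o["ft_force"],o["ft_torque"],o["grasp_force"])
E
```

```text
(array([0.4, 0.2, 0.4]), np.float64(40.1), 'yaw', np.float64(132.85), 'pos', array([ 0.5319, -0.1722,  0.2459]), 'tilt', array([ 0.003,  0.   , -1.   ])) [-0.42039201  1.28356779  6.93498548] [ 0.37529115  0.25785888 -0.03356182] 60.454581384547055
```

Emit:
step_arm(rows=[[[0,0,0],5],[[0,0,0],10],[[0,0,0],15],[[0,0,0],20],[[0,0,0],25],[[0,0,0],30],[[0,0,0],35],[[0,0,0],40],[[0,0,0],40],[[0,0,0],40],[[0,0,0],40]])

```text
clock: 15.62
eef_pos: [0.532, -0.1723, 0.2459]
tool_rot: [0.689, 0.725, 0.001, 0.001]
ft_force: [-0.5, 0.9, 6.2]
grip_width: 0.0082
grasp_force: 60.4
```

```bash
python3 - <<'E'
from m import *
o=bot.get_obs(); print(shift([.5318,-.1718,.2455],92.8), o["ft_force"],o["ft_torque"],o["grasp_force"])
im,d=bot.camera("side"); save(im,"s5.png"); P,u,v=cloud("side",d)
im2,d2=bot.camera("top"); Q,u,v=cloud("top",d2)
b=(abs(Q[:,0]-.36)<.06)&(abs(Q[:,1]+.155)<.1)&(Q[:,2]>.085)&(Q[:,2]<.1); print("drawer",b.sum(),Q[b].min(0) if b.any() else 0)
E
```

```text
(array([ 0.5, -0.2,  0.4]), np.float64(0.1), 'yaw', np.float64(92.87), 'pos', array([ 0.532 , -0.1723,  0.2459]), 'tilt', array([ 0.003, -0.   , -1.   ])) [-0.52323038  0.89158311  6.19080465] [ 0.37212196  0.24446595 -0.03017048] 60.410382924601436
drawer 61 [ 0.34671968 -0.11193861  0.0860175 ]
```

View pics/s5.png

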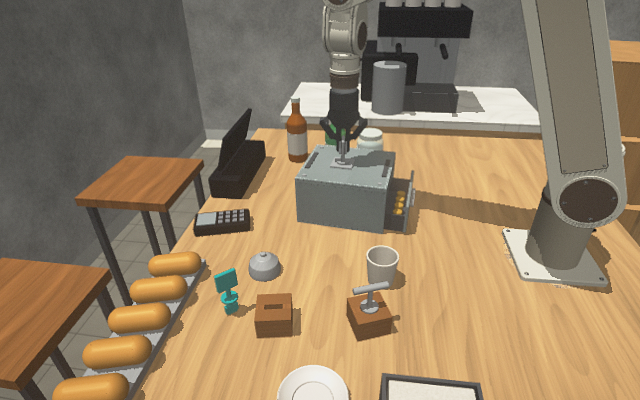

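The side view shows the drawer sprung out at (402,200), the key standing in the lock at (342,155), and everything else undisturbed. Releasing and retreating upward.

Emit:
step_arm(rows=[[[0,0,0],0],[[0,0,0],0],[[0,0,0],0],[[0,0,0],0],[[0,0,0],0],[[0,0,0],0],[[0,0,0],0],[[0,0,0],0]], claw=-1)

```text
clock: 16.73
eef_pos: [0.5313, -0.1725, 0.2444]
tool_rot: [0.689, 0.724, -0.0, -0.0]
ft_force: [1.1, -0.6, 0.3]
grip_width: 0.0852
grasp_force: 0.0
```

Emit:
step_arm(rows=[[[0,0,-10],0],[[0,0,-30],0],[[0,0,-60],0],[[0,0,-90],0],[[0,0,-120],0],[[0,0,-120],0],[[0,0,-120],0]])

```text
clock: 17.6
eef_pos: [0.5311, -0.1724, 0.3642]
tool_rot: [0.689, 0.724, -0.0, -0.0]
ft_force: [1.0, 0.6, -0.5]
grip_width: 0.0857
grasp_force: 0.0
```

```bash
python3 - <<'E'
from m import *
o=bot.get_obs(); print(o["eef_pos"],o["ft_force"],o["grip_width"],o["clock"])
im,d=bot.camera("side"); P,u,v=cloud("side",d)
b=(np.hypot(P[:,0]-.5325,P[:,1]+.1715)<.03)&(P[:,2]>.17)&(P[:,2]<.23); print("bow",b.sum(),P[b,2].max(),rect(P[b]))
b=(abs(P[:,0]-.36)<.07)&(abs(P[:,1]+.13)<.1)&(P[:,2]>.05)&(P[:,2]<.1); print("drawer",b.sum(),np.percentile(P[b],2,axis=0))
im,d=bot.camera("wrist"); save(im,"w6.png")
E
```

```text
[ 0.53110103 -0.17239554  0.36417339] [ 1.00203823  0.64664332 -0.46782238] 0.0856986075053824 17.6
bow 76 0.21741471021252728 (array([ 534. , -171.8]), array([ 8.4, 42.1]), 5.7)
drawer 434 [ 0.32970668 -0.21422701  0.05076257]
```

View pics/w6.png

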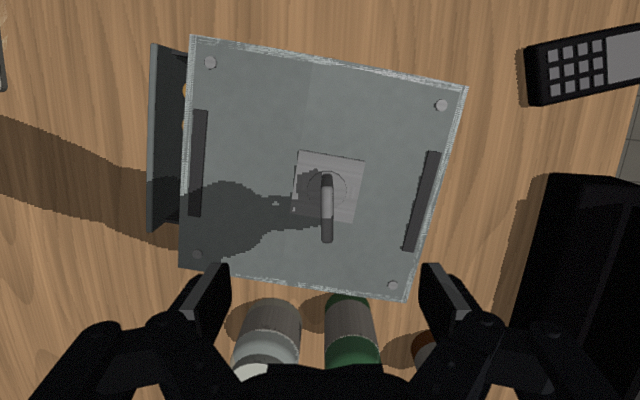

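The key stands free and turned at (327,205), with the bow top at 0.217 m as expected. The drawer is open at (165,140) and the gripper is clear.

```bash
python3 -c "
from workcell import bot
print(bot.job_done())"
```

```text
the job is handed in; nothing more can be done
None
```

The safe key is fully home in the lock and turned about 80° clockwise, the drawer has sprung open, the gripper has let go and is clear, and the job is handed in; no verdict came back.

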